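# Snap the lid of the accessory box shut all the way round

## Task

The lid of the accessory box on the desk is on, but its rim is not clicked shut. Press down round the rim, section by section, until all six sections have snapped down level with the middle of the lid. Only press: do not pick up, tip or push the box away, leave the mug, the mouse and the remote control where they are, and finish with the hand clear.

Things in the scene. Friction and masses are not known exactly. Their poses are not given: they have to be found in the camera images.
- box: loose grey tub with blue lid, 0.6 to 1 kg, on the desk; 180 (x) x 130 (y) mm, lid 80 mm high when shut. Origin: centre of underside, z up. The lid's middle panel (121 x 71 mm) is fixed and down. Round it six 28 mm wide hinged rim sections, two per long side, one per short side. Up: outer edge 8 mm high, yellow seal shows. Shut: level, seal hidden. Up to two may start shut; re-pressing is harmless
- rim_near (a joint): hinge angle of the rim section on the short side that faces the robot (-x of the box), 72 mm long: 0 rad = up, 0.28 rad = shut. It snaps: it springs back up if let go before about 0.18 rad, and beyond that clicks down by itself and stays. Pressing straight down on its white dot needs about 10 N, more if pressed nearer the panel
- rim_near_pad (a point): white dot (12 mm across) on top of the rim section rim_near, mid-length, 19 mm out from its hinge and 9 mm in from its outer edge: the place to press. About 85 mm above the desk while the section is up, 80 mm when shut. Site z is normal to the section's top, x points outwards
- rim_left_near (a joint): hinge angle of the rim section on the long left side (+y of the box), half nearer the robot, 89 mm long: 0 rad = up, 0.28 rad = shut. It snaps: it springs back up if let go before about 0.18 rad, and beyond that clicks down by itself and stays. Pressing straight down on its white dot needs about 10 N, more if pressed nearer the panel
- rim_left_near_pad (a point): white dot (12 mm across) on top of the rim section rim_left_near, mid-length, 19 mm out from its hinge and 9 mm in from its outer edge: the place to press. About 85 mm above the desk while the section is up, 80 mm when shut. Site z is normal to the section's top, x points outwards
- rim_left_far (a joint): hinge angle of the rim section on the long left side (+y), half farther from the robot, 89 mm long: 0 rad = up, 0.28 rad = shut. It snaps: it springs back up if let go before about 0.18 rad, and beyond that clicks down by itself and stays. Pressing straight down on its white dot needs about 10 N, more if pressed nearer the panel
- rim_left_far_pad (a point): white dot (12 mm across) on top of the rim section rim_left_far, mid-length, 19 mm out from its hinge and 9 mm in from its outer edge: the place to press. About 85 mm above the desk while the section is up, 80 mm when shut. Site z is normal to the section's top, x points outwards
- rim_far (a joint): hinge angle of the rim section on the short side away from the robot (+x), 72 mm long: 0 rad = up, 0.28 rad = shut. It snaps: it springs back up if let go before about 0.18 rad, and beyond that clicks down by itself and stays. Pressing straight down on its white dot needs about 10 N, more if pressed nearer the panel
- rim_far_pad (a point): white dot (12 mm across) on top of the rim section rim_far, mid-length, 19 mm out from its hinge and 9 mm in from its outer edge: the place to press. About 85 mm above the desk while the section is up, 80 mm when shut. Site z is normal to the section's top, x points outwards
- rim_right_far (a joint): hinge angle of the rim section on the long right side (-y of the box), half farther from the robot, 89 mm long: 0 rad = up, 0.28 rad = shut. It snaps: it springs back up if let go before about 0.18 rad, and beyond that clicks down by itself and stays. Pressing straight down on its white dot needs about 10 N, more if pressed nearer the panel
- rim_right_far_pad (a point): white dot (12 mm across) on top of the rim section rim_right_far, mid-length, 19 mm out from its hinge and 9 mm in from its outer edge: the place to press. About 85 mm above the desk while the section is up, 80 mm when shut. Site z is normal to the section's top, x points outwards
- rim_right_near (a joint): hinge angle of the rim section on the long right side (-y), half nearer the robot, 89 mm long: 0 rad = up, 0.28 rad = shut. It snaps: it springs back up if let go before about 0.18 rad, and beyond that clicks down by itself and stays. Pressing straight down on its white dot needs about 10 N, more if pressed nearer the panel
- rim_right_near_pad (a point): white dot (12 mm across) on top of the rim section rim_right_near, mid-length, 19 mm out from its hinge and 9 mm in from its outer edge: the place to press. About 85 mm above the desk while the section is up, 80 mm when shut. Site z is normal to the section's top, x points outwards
- mug: white mug with a handle, 78 mm across, 85 mm tall, standing beside the box; origin at the centre of its underside. Bystander
- mouse: black computer mouse, 108 x 60 x 34 mm, lying beside the box; origin at the centre of its underside. Bystander
- remote: black remote control, 46 x 165 x 18 mm, lying beyond the box; origin at the centre of its underside. Bystander
There are look-alikes about, which are no part of the job. There is more than one size of the box; the job needs the largest.

How it is judged:
At the end, for the whole second after the job is handed in: All six rim sections are shut (hinge angle above 0.25 of 0.28 rad), the box stands flat and still within 40 mm of where it was, and the mug, mouse and remote are within 30 mm of where they were (value of joint each of rim_near, rim_left_near, rim_left_far, rim_far, rim_right_far, rim_right_near above 0.25 rad and linear speed of box below 0.02 m/s and distance of box from where it was at the start of the episode below 0.04 m and angle between box's own z axis and vertical below 0.05 rad and distance of each of mug, mouse, remote from where it was at the start of the episode below 0.03 m); the robot touches nothing.
It fails at once if the box is lifted more than 15 mm off the desk (height (world z) of box above 0.015 m).
It fails at once if the box is tipped by more than 0.2 rad (angle between box's own z axis and vertical above 0.2 rad).
It fails at once if the box is pushed more than 40 mm (distance of box from where it was at the start of the episode above 0.04 m).
It fails at once if the mug, mouse or remote is moved or lifted by more than 30 mm (distance of any of mug, mouse, remote from where it was at the start of the episode above 0.03 m).
It also fails if it takes over 51 s, if anything falls off the work surface, if the arm or the gripper's body presses on something with over 40 N, if the wrist force passes 120 N, or if a joint passes its speed limit or range.

## Robot

A 6-joint arm with a two-finger parallel gripper is mounted at the origin on the work surface. World frame = base frame: x ahead of the robot, y to its left, z up, the work surface at z = 0. Lengths are in m, angles in rad, forces in N, time in s.
With the tool pointing down it reaches from about 0.35 to 0.975 m from the base axis. Payload 4.9 kg.
Tool frame: the origin (TCP) lies midway between the tips of the shut fingers; the grasp point (between the pads) lies 19 mm behind it; z points along the fingers, y is the line along which they close (so a half turn about z gives the same grasp; the last joint's range is limited). The gripper opens to 85 mm and grips with 20 to 120 N. Pads are 22 mm wide; open, the fingers measure 114 mm over their backs; the gripper's body (76 mm by 85 mm) begins 54 mm behind the grasp point. The pads swing forward as they close: fully open they stand 13 mm farther back than shut.
Start: joints at [-1.432, 0.053, 1.613, -0, 1.476, -0.119], TCP at [0.159, -0.604, 0.231] pointing down, gripper open.
Joint ranges: [-3.01, 3.01], [-1.01, 2.22], [0.06, 2.58], [-1.02, 4.17], [0.09, 2.62], [-3.14, 3.14]. Speed limits (rad/s): [2.57, 2.57, 3.14, 3.14, 3.14, 3.14].

## Interface

Orientations are given as a unit quaternion [w, x, y, z].
In Python, from plant import state, grab_frame, job_done, cut_out, place_of gives the robot as it stands.
- The arm moves only by the tool jog_arm, never from a script. Its argument "motion" is text: rows parted by semicolons, each of 7 numbers parted by spaces: the opening in per cent of the stroke, from 0 (shut) to 100 (fully open), then the shift along the tool's x, y, z as a fraction of full scale, then the turn, a rotation vector about the tool's x, y, z as a fraction of full scale. A call has exactly 5 rows; each row is the pose to reach, as a shift and turn from the pose commanded when the call began, along the tool's axes at that moment; what a row does not reach only later rows make up. Full scale, the value 1, is 50 cm for a shift and 1.5 rad for a turn. A row lasts 1/8 s, in which the tool goes at most 62.5 mm and 10.7 degrees, less where a joint would pass 70% of its speed; a pose out of reach is approached as far as the arm can. A call with a number of a shift or a turn outside -1 to 1 is refused whole. A call with a gripper value outside its range is refused whole. The fingers move at their own pace and stop on an object; the grip force is fixed at half the most. Time passes only in rows, so rows that repeat a pose let the fingers close, or fill a call up. It gives the time, the measured TCP pose, the force, the opening and the grip force at its end, in the units of the state.
- state(): the state, without advancing time (a new reading comes with each control period).
- grab_frame(name): name is "scene" or "top"; returns a dict with "color" (400x640x3 uint8, red, green, blue), "range_z" (400x640 float32, m along the optical axis (not along the pixel's ray), 0 where there is no reading), "intrinsics" (3x3 intrinsics, pixels), "k1" (the pictures are not rectified: a ray, as slopes to the right and down, at radius r is drawn at 1 + k1 r^2 times it, then the intrinsics apply), "world_from_camera" (4x4, takes a point from camera to world coordinates). Camera axes: x right, y up, looking along -z (the intrinsics and any distortion apply to the point x, -y, -z); pixel columns grow to the right and rows downward; lengths in m; the calibration is good to about 2 mm. A picture is of the moment at which its call begins.
- job_done(): hands the job in; it is judged then, once.
Trained networks look in the newest picture that a camera, given by its name, has taken for a name from the list of things; names that differ only in an ending like _2 or _b are one class to them, and where a whole thing is asked for, a point or a joint stands for the part that bears it (a point fixed in the world has none). Each returns a list of dicts, best first, with "p" (0 to 1); they miss things now and then, are a little off and sometimes report something else, mostly with a low value. They report only what shows in the picture. A call takes as long as a camera call. They do not tell look-alikes from the thing itself.
- cut_out(camera, thing): "pixels" (400x640 bool, what is visible of it).
- place_of(camera, thing): "at" ([x, y, z] in m, in world coordinates, good to about 4 mm: a listed point, or the origin of a listed thing).
The state is a dict: "time": time; "joint_pos": joint angles; "joint_vel": joint speeds; "joint_efforts": joint torques, N m; "tool_pos": TCP position; "tool_rot": TCP orientation; "contact_force": force on the tool from outside, world axes, zero at the start; "ft_torque": the same for the moment, N m; "gripper_width": opening from 0.0 (shut) to 1.0 (fully open); "grasp_force": force on a finger pad.
Only numpy, scipy, OpenCV 4.12 (cv2) and the standard library are available. Lean on these libraries where they do the work, as an engineer would, in place of code of your own. Each camera call takes 0.05 s, during which the arm holds its last target. There are 200 camera calls.

## Working session

There is one attempt and no reset: what is moved stays moved. The work goes in short steps, Python scripts to look and compute and a tool call to move; the robot and the scene stay as the last step left them, time stands still between calls to the robot, and variables do not carry over. Pictures are saved under pics/ and viewed, at most 10 in all, crops included, and the job is handed in when it is done.

Besides the shell and the picture viewer there is one more tool, called after "Request:" in YAML: its name, and indented under it one key for each argument. jog_arm: Moves the arm, as the interface text tells. Shift numbers are shares of 50 cm and turn numbers shares of 1.5 rad, none past 1 either way. Its arguments: {"type":"object","properties":{"motion":{"type":"string"}},"required":["motion"]}

```bash
mkdir -p pics; ls; python3 - <<'E'
from plant import *
import cv2,numpy as np
s=state();print(s['time'],s['tool_pos'],s['tool_rot'],s['gripper_width'])
for c in ("top","scene"):
    f=grab_frame(c);cv2.imwrite(f"pics/{c}0.png",f["color"][...,::-1])
    for t in ("box","rim_near_pad","rim_far_pad","rim_left_near_pad","rim_left_far_pad","rim_right_near_pad","rim_right_far_pad","mug","mouse","remote"):
        print(c,t,[(round(d["p"],2),np.round(d["at"],3).tolist()) for d in place_of(c,t)[:4]])
print(state()['time'])
E
```

```text
pics
0.0 [ 0.15927403 -0.60373316  0.23005572] [-1.02391696e-03  9.91700271e-01  1.28567193e-01 -1.88081671e-05] 1.0036649444117187
top box [(0.69, [0.362, 0.109, -0.001]), (0.66, [0.529, -0.071, 0.0]), (0.65, [0.318, -0.124, 0.001]), (0.4, [0.576, -0.018, 0.087])]
top rim_near_pad [(0.77, [0.446, -0.064, 0.087]), (0.49, [0.295, -0.173, 0.064]), (0.49, [0.409, 0.138, 0.06])]
top rim_far_pad [(0.85, [0.608, -0.076, 0.085]), (0.73, [0.307, 0.085, 0.059]), (0.49, [0.339, -0.073, 0.059])]
top rim_left_near_pad [(0.74, [0.267, -0.137, 0.058]), (0.64, [0.486, -0.014, 0.085])]
top rim_left_far_pad [(0.83, [0.576, -0.02, 0.085]), (0.8, [0.357, 0.061, 0.059]), (0.7, [0.296, -0.082, 0.06])]
top rim_right_near_pad [(0.87, [0.474, -0.121, 0.087]), (0.76, [0.364, 0.16, 0.061]), (0.59, [0.34, -0.167, 0.058])]
top rim_right_far_pad [(0.72, [0.366, -0.115, 0.057]), (0.6, [0.312, 0.125, 0.059]), (0.59, [0.567, -0.131, 0.085])]
top mug [(0.59, [0.488, -0.25, -0.001])]
top mouse [(0.89, [0.565, 0.101, 0.003]), (0.5, [0.686, -0.069, 0.002])]
top remote [(0.79, [0.685, -0.072, 0.002]), (0.32, [0.471, -0.
[... 323 characters left out ...]
.342, -0.073, 0.058])]
scene rim_left_near_pad [(0.75, [0.484, -0.013, 0.083]), (0.49, [0.405, 0.094, 0.058]), (0.45, [0.27, -0.138, 0.061])]
scene rim_left_far_pad [(0.74, [0.349, 0.062, 0.059]), (0.7, [0.296, -0.077, 0.058]), (0.59, [0.573, -0.014, 0.086]), (0.42, [0.484, -0.247, -0.002])]
scene rim_right_near_pad [(0.98, [0.475, -0.126, 0.082]), (0.48, [0.362, 0.16, 0.056]), (0.45, [0.338, -0.174, 0.054])]
scene rim_right_far_pad [(0.71, [0.314, 0.125, 0.063]), (0.61, [0.566, -0.128, 0.086]), (0.52, [0.367, -0.114, 0.062]), (0.2, [0.478, -0.126, 0.08])]
scene mug [(0.78, [0.484, -0.247, -0.002])]
scene mouse [(0.77, [0.564, 0.095, -0.004])]
scene remote [(0.87, [0.689, -0.069, -0.0])]
1.1
```

View pics/top0.png

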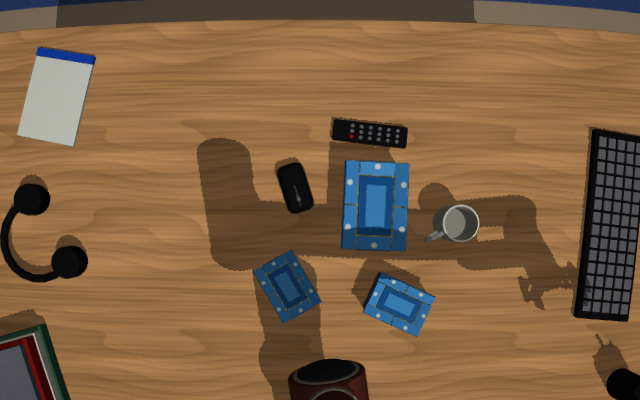

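```bash
cat > h.py <<'E'
import numpy as np,cv2
from plant import *
from scipy.spatial.transform import Rotation as R
def rot(q): return R.from_quat([q[1],q[2],q[3],q[0]])
def proj(f,P):
    W=np.linalg.inv(f["world_from_camera"]);p=(np.c_[P,np.ones(len(P))]@W.T)[:,:3]
    a=np.c_[p[:,0]/-p[:,2],-p[:,1]/-p[:,2]];a*=1+f["k1"]*(a**2).sum(1,keepdims=True)
    K=f["intrinsics"];return a*[K[0,0],K[1,1]]+[K[0,2],K[1,2]]
def pts(f):
    K=f["intrinsics"];v,u=np.mgrid[:400,:640]
    d=np.stack([(u-K[0,2])/K[0,0],(v-K[1,2])/K[1,1]],-1);a=d.copy()
    for _ in range(6): a=d/(1+f["k1"]*(a**2).sum(-1,keepdims=True))
    z=f["range_z"];c=np.stack([a[...,0]*z,-a[...,1]*z,-z,np.ones_like(z)],-1)
    return (c@f["world_from_camera"].T)[...,:3]
E
python3 - <<'E'
from h import *
D={c:grab_frame(c) for c in("top","scene")}
f=D["top"];P=pts(f);hsv=cv2.cvtColor(f["color"],cv2.COLOR_RGB2HSV)
blue=(hsv[...,0]>95)&(hsv[...,0]<130)&(hsv[...,1]>90)
m=blue&(P[...,2]>.068)&(P[...,2]<.1)&(np.hypot(P[...,0]-.526,P[...,1]+.073)<.14)
q=P[m];r=cv2.minAreaRect(np.float32(q[:,:2]*1000));print(r,m.sum(),np.percentile(q[:,2],[5,50,95]))
# rough pad heights
for n,x,y in(("near",.446,-.066),("ln",.485,-.0135),("lf",.575,-.017),("far",.608,-.075),("rf",.567,-.129),("rn",.475,-.123)):
    for c in D:
        Q=pts(D[c]);k=np.hypot(Q[...,0]-x,Q[...,1]-y)<.02
        h=Q[...,2][k&(Q[...,2]>.06)];print(n,c,len(h),np.round(np.percentile(h,[10,50,90]),4))
u=proj(f,np.array([[.526,-.073,.08]]))[0].astype(int);print(u)
y0,x0=max(u[1]-75,0),max(u[0]-100,0);a=f["color"][y0:y0+150,x0:x0+200,::-1];print(x0,y0)
cv2.imwrite("pics/crop1.png",cv2.resize(a,None,fx=4,fy=4,interpolation=cv2.INTER_CUBIC))
E
```

```text
((523.9053955078125, -72.30510711669922), (132.0825958251953, 182.25543212890625), 87.30191802978516) 5137 [0.07706984 0.08121251 0.08698494]
near top 266 [0.079  0.0831 0.0868]
near scene 217 [0.0802 0.0835 0.0869]
ln top 242 [0.0791 0.0835 0.0871]
ln scene 207 [0.0804 0.084  0.0872]
lf top 230 [0.0796 0.0833 0.087 ]
lf scene 257 [0.0804 0.084  0.0873]
far top 209 [0.0802 0.0836 0.0869]
far scene 312 [0.0675 0.0833 0.0867]
rf top 258 [0.0788 0.0831 0.0869]
rf scene 254 [0.0802 0.0839 0.0869]
rn top 268 [0.0785 0.0833 0.0866]
rn scene 205 [0.0802 0.0839 0.0868]
[375 204]
275 129
```

View crop.

View pics/crop1.png

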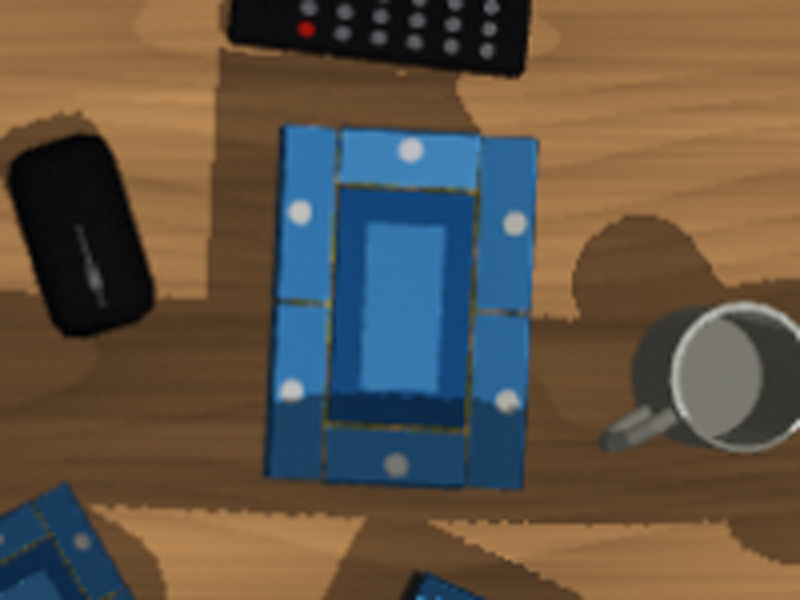

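Request:
jog_arm:
  motion: "0 0.86 -0.766 0.12 0 0 0.205; 0 0.86 -0.766 0.12 0 0 0.205; 0 0.86 -0.766 0.12 0 0 0.205; 0 0.86 -0.766 0.12 0 0 0.205; 0 0.86 -0.766 0.12 0 0 0.205"

```text
time: 1.82
tool_pos: [0.3319, -0.3436, 0.199]
tool_rot: [0.0, 1.0, -0.025, 0.0]
contact_force: [0.9, 0.3, -0.2]
gripper_width: -0.002
grasp_force: 0.0
```

Request:
jog_arm:
  motion: "0 0.266 -0.452 0.16 0 0 0; 0 0.266 -0.452 0.16 0 0 0; 0 0.266 -0.452 0.16 0 0 0; 0 0.266 -0.452 0.16 0 0 0; 0 0.266 -0.452 0.16 0 0 0"

```text
time: 2.45
tool_pos: [0.4756, -0.1232, 0.1177]
tool_rot: [-0.0, 1.0, -0.023, -0.001]
contact_force: [-1.3, -0.5, -0.1]
gripper_width: -0.0
grasp_force: 0.0
```

Request:
jog_arm:
  motion: "0 0.002 0.002 0.05 0 0 0; 0 0.002 0.002 0.06 0 0 0; 0 0.002 0.002 0.066 0 0 0; 0 0.002 0.002 0.072 0 0 0; 0 0.002 0.002 0.072 0 0 0"

```text
time: 3.08
tool_pos: [0.4766, -0.1279, 0.0839]
tool_rot: [0.0, 1.0, -0.025, 0.001]
contact_force: [-0.4, 0.2, 2.6]
gripper_width: -0.002
grasp_force: 1.5
```

```bash
python3 - <<'E'
from h import *
f=grab_frame("scene");s=state();print(s['time'],s['tool_pos'],s['contact_force'])
u=proj(f,np.array([[.526,-.073,.08]]))[0].astype(int);y0,x0=max(u[1]-75,0),max(u[0]-100,0);a=f["color"][y0:y0+150,x0:x0+200,::-1];print(x0,y0)
cv2.imwrite("pics/s1.png",cv2.resize(a,None,fx=4,fy=4,interpolation=cv2.INTER_CUBIC))
E
```

```text
3.125 [ 0.47660781 -0.12793003  0.08405897] [-1.54962043  1.35617188  1.41373051]
152 127
```

View pics/s1.png

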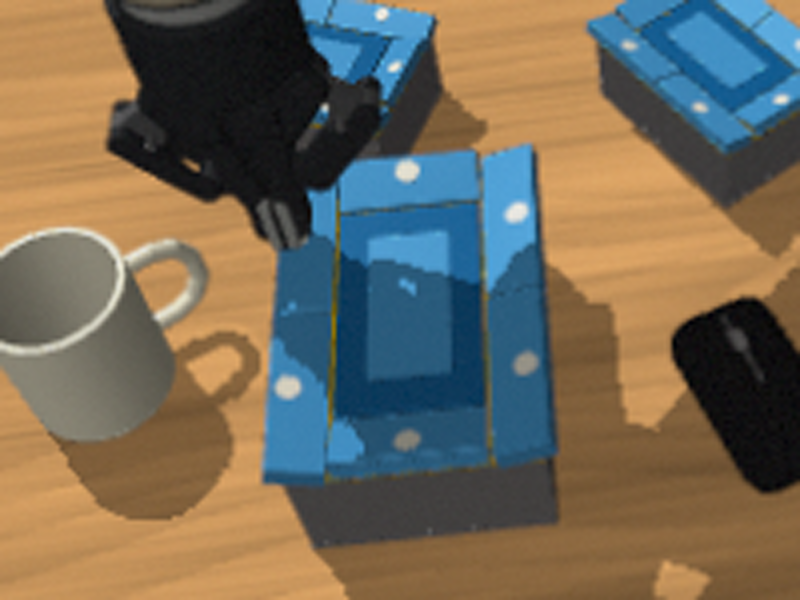

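Request:
jog_arm:
  motion: "0 0 -0.005 0 0 0 0; 0 0 -0.005 0.004 0 0 0; 0 0 -0.005 0.008 0 0 0; 0 0 -0.005 0.01 0 0 0; 0 0 -0.005 0.01 0 0 0"

```text
time: 3.75
tool_pos: [0.4768, -0.1249, 0.0798]
tool_rot: [0.0, 1.0, -0.025, 0.0]
contact_force: [-4.9, 0.5, 11.4]
gripper_width: -0.002
grasp_force: 6.1
```

Request:
jog_arm:
  motion: "0 0 0 0.004 0 0 0; 0 0 0 0.006 0 0 0; 0 0 0 0.006 0 0 0; 0 0 0 0.006 0 0 0; 0 0 0 0.006 0 0 0"

```text
time: 4.38
tool_pos: [0.4769, -0.1249, 0.0795]
tool_rot: [-0.0, 1.0, -0.025, -0.0]
contact_force: [-13.4, 3.7, 28.1]
gripper_width: -0.001
grasp_force: 14.0
```

Request:
jog_arm:
  motion: "0 0 0 -0.05 0 0 0; 0 0.1 0 -0.05 0 0 0; 0 0.18 0 -0.05 0 0 0; 0 0.18 0 -0.05 0 0 0; 0 0.18 0 -0.02 0 0 0"

```text
time: 5.0
tool_pos: [0.5667, -0.1295, 0.0856]
tool_rot: [0.001, 1.0, -0.025, 0.001]
contact_force: [-4.0, -2.6, 47.1]
gripper_width: 0.002
grasp_force: 25.6
```

Request:
jog_arm:
  motion: "0 0 0 0.006 0 0 0; 0 0 0 0.012 0 0 0; 0 0 0 0.018 0 0 0; 0 0 0 0.02 0 0 0; 0 0 0 0.02 0 0 0"

```text
time: 5.62
tool_pos: [0.5652, -0.1291, 0.0796]
tool_rot: [-0.0, 1.0, -0.025, -0.001]
contact_force: [-15.2, 4.0, 28.6]
gripper_width: -0.0
grasp_force: 14.1
```

Request:
jog_arm:
  motion: "0 0 0 -0.05 0 0 0; 0 0.035 -0.055 -0.05 0 0 0; 0 0.07 -0.11 -0.05 0 0 0; 0 0.07 -0.11 -0.032 0 0 0; 0 0.07 -0.11 -0.022 0 0 0"

```text
time: 6.25
tool_pos: [0.6029, -0.0755, 0.0854]
tool_rot: [-0.001, 1.0, -0.025, -0.001]
contact_force: [-1.2, 3.1, 8.3]
gripper_width: 0.002
grasp_force: 4.2
```

Request:
jog_arm:
  motion: "0 0 0 0.008 0 0 0; 0 0 0 0.014 0 0 0; 0 0 0 0.02 0 0 0; 0 0 0 0.022 0 0 0; 0 0 0 0.022 0 0 0"

```text
time: 6.88
tool_pos: [0.6041, -0.0765, 0.0797]
tool_rot: [-0.0, 1.0, -0.025, 0.0]
contact_force: [-10.4, 4.6, 24.4]
gripper_width: 0.001
grasp_force: 12.3
```

Request:
jog_arm:
  motion: "0 0 0 -0.05 0 0 0; 0 -0.034 -0.055 -0.05 0 0 0; 0 -0.068 -0.111 -0.05 0 0 0; 0 -0.068 -0.111 -0.032 0 0 0; 0 -0.068 -0.111 -0.022 0 0 0"

```text
time: 7.5
tool_pos: [0.5718, -0.0192, 0.0855]
tool_rot: [-0.0, 1.0, -0.025, -0.001]
contact_force: [-4.1, 2.2, 9.8]
gripper_width: -0.003
grasp_force: 4.3
```

Request:
jog_arm:
  motion: "0 0 0 0.008 0 0 0; 0 0 0 0.014 0 0 0; 0 0 0 0.02 0 0 0; 0 0 0 0.022 0 0 0; 0 0 0 0.022 0 0 0"

```text
time: 8.12
tool_pos: [0.5731, -0.0199, 0.0796]
tool_rot: [0.0, 1.0, -0.025, -0.001]
contact_force: [-14.8, 3.1, 27.8]
gripper_width: -0.002
grasp_force: 13.8
```

Request:
jog_arm:
  motion: "0 0 0 -0.05 0 0 0; 0 -0.09 0 -0.05 0 0 0; 0 -0.18 0 -0.05 0 0 0; 0 -0.18 0 -0.032 0 0 0; 0 -0.18 0 -0.022 0 0 0"

```text
time: 8.75
tool_pos: [0.4823, -0.015, 0.0856]
tool_rot: [-0.0, 1.0, -0.025, -0.001]
contact_force: [-4.1, 0.8, 11.0]
gripper_width: -0.001
grasp_force: 5.5
```

Request:
jog_arm:
  motion: "0 0 0 0.008 0 0 0; 0 0 0 0.014 0 0 0; 0 0 0 0.02 0 0 0; 0 0 0 0.022 0 0 0; 0 0 0 0.022 0 0 0"

```text
time: 9.38
tool_pos: [0.4843, -0.0151, 0.0796]
tool_rot: [0.0, 1.0, -0.025, -0.001]
contact_force: [-14.7, 1.9, 29.0]
gripper_width: 0.002
grasp_force: 14.2
```

Request:
jog_arm:
  motion: "0 0 0 -0.05 0 0 0; 0 -0.035 0.055 -0.05 0 0 0; 0 -0.07 0.109 -0.05 0 0 0; 0 -0.07 0.109 -0.032 0 0 0; 0 -0.07 0.109 -0.022 0 0 0"

```text
time: 10.0
tool_pos: [0.4456, -0.0676, 0.086]
tool_rot: [0.0, 1.0, -0.025, -0.0]
contact_force: [-2.8, -0.7, 8.8]
gripper_width: -0.001
grasp_force: 3.6
```

Request:
jog_arm:
  motion: "0 0 0 0.008 0 0 0; 0 0 0 0.014 0 0 0; 0 0 0 0.02 0 0 0; 0 0 0 0.022 0 0 0; 0 0 0 0.022 0 0 0"

```text
time: 10.62
tool_pos: [0.4462, -0.067, 0.0795]
tool_rot: [0.0, 1.0, -0.024, -0.001]
contact_force: [-15.5, 3.6, 31.0]
gripper_width: 0.001
grasp_force: 15.6
```

Request:
jog_arm:
  motion: "0 0 0 -0.06 0 0 0; 0 0 0 -0.12 0 0 0; 0 0 0 -0.2 0 0 0; 0 -0.1 0.2 -0.3 0 0 0; 0 -0.1 0.3 -0.35 0 0 0"

```text
time: 11.25
tool_pos: [0.4008, -0.1707, 0.2282]
tool_rot: [-0.0, 1.0, -0.023, 0.0]
contact_force: [1.1, -1.1, -0.7]
gripper_width: -0.002
grasp_force: 0.0
```

Request:
jog_arm:
  motion: "0 0 0.1 0 0 0 0; 0 0 0.2 0 0 0 0; 0 0 0.25 0 0 0 0; 0 0 0.25 0 0 0 0; 0 0 0.25 0 0 0 0"

```text
time: 11.88
tool_pos: [0.395, -0.2946, 0.2271]
tool_rot: [-0.001, 1.0, -0.024, -0.0]
contact_force: [-0.0, 0.6, -0.1]
gripper_width: 0.003
grasp_force: 0.0
```

```bash
python3 - <<'E'
from h import *
D={c:grab_frame(c) for c in("top","scene")};s=state();print(s['time'],s['tool_pos'],s['contact_force'])
f=D["top"];P=pts(f);hsv=cv2.cvtColor(f["color"],cv2.COLOR_RGB2HSV)
blue=(hsv[...,0]>95)&(hsv[...,0]<130)&(hsv[...,1]>90)
m=blue&(P[...,2]>.068)&(P[...,2]<.1)&(np.hypot(P[...,0]-.526,P[...,1]+.073)<.14)
print(cv2.minAreaRect(np.float32(P[m][:,:2]*1000)),m.sum())
for n,x,y in(("near",.446,-.066),("ln",.485,-.0135),("lf",.575,-.017),("far",.606,-.075),("rf",.567,-.129),("rn",.475,-.123)):
    for c in D:
        Q=pts(D[c]);h=Q[...,2][(np.hypot(Q[...,0]-x,Q[...,1]-y)<.02)&(Q[...,2]>.06)]
        print(n,c,len(h),np.round(np.percentile(h,[10,50,90]),4) if len(h) else None)
f=D["scene"];u=proj(f,np.array([[.526,-.073,.08]]))[0].astype(int);y0,x0=max(u[1]-75,0),max(u[0]-100,0)
cv2.imwrite("pics/s2.png",cv2.resize(f["color"][y0:y0+150,x0:x0+200,::-1],None,fx=4,fy=4,interpolation=cv2.INTER_CUBIC))
E
```

```text
11.975 [ 0.39497837 -0.29440073  0.22743196] [0.50317579 0.36283173 0.2542038 ]
((523.9512939453125, -72.40705871582031), (129.2200164794922, 178.32667541503906), 87.06635284423828) 5019
near top 248 [0.0769 0.0791 0.0814]
near scene 177 [0.0784 0.0796 0.081 ]
ln top 228 [0.0767 0.0792 0.0813]
ln scene 198 [0.0783 0.0796 0.0809]
lf top 221 [0.0765 0.0789 0.0813]
lf scene 242 [0.0786 0.0798 0.0811]
far top 213 [0.0767 0.0789 0.0808]
far scene 319 [0.0725 0.0793 0.0808]
rf top 246 [0.0764 0.0788 0.0814]
rf scene 237 [0.0784 0.0797 0.0808]
rn top 252 [0.0764 0.0793 0.0814]
rn scene 194 [0.0784 0.0797 0.081 ]
```

View pics/s2.png

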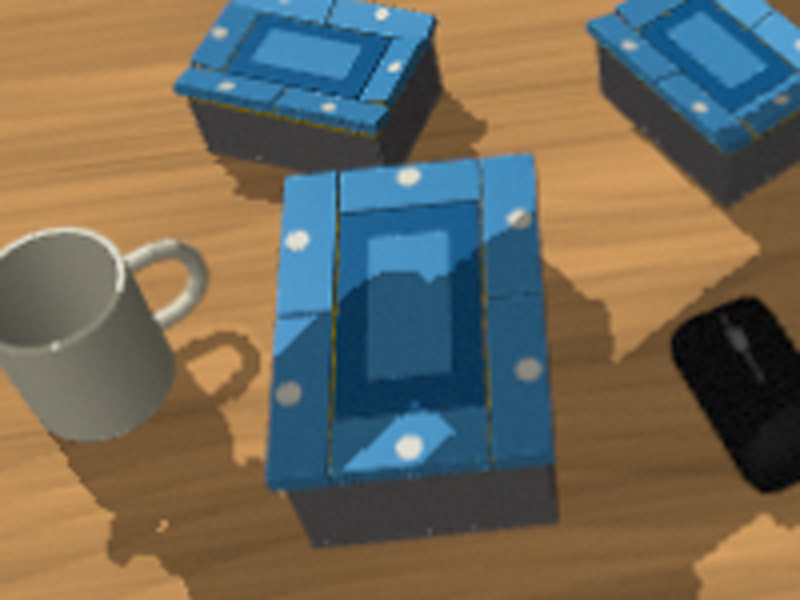

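All six sections are level at about 79.5 mm. The box (centre of the view) hasn't moved, and the hand is clear.

```bash
python3 -c "from plant import *;print(job_done())"
```

```text
the job is handed in; nothing more can be done
None
```

I pressed all six rim sections of the largest box shut: the cameras show each one level at about 80 mm, the box stayed where it was, the hand is clear, and I handed the job in at about 12 s; no verdict came back.

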